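Clamp a batch of acetate temple bars in the gang fixture

ROBOT

A 6-joint arm with a two-finger parallel gripper is mounted at the origin on a cart in front of the work surface, level with it; the furniture and walls round the work are solid. World frame = base frame: x ahead of the robot, y to its left, z up, the work surface at z = 0. Lengths are in m, angles in degrees, forces in N, time in s.
With the tool pointing down it reaches from about 0.325 to 0.775 m from the base axis. Payload 5.5 kg.
Tool frame: the origin (TCP) lies at the centre of the arm's flange, where the gripper is bolted on; the fingertips stand 182 mm ahead of it and the grasp point (between the pads) lies 163 mm ahead of it; z points along the fingers, y is the line along which they close (so a half turn about z gives the same grasp; the last joint's range is limited). The gripper opens to 88 mm and grips with 3 to 60 N. Pads are 20 mm wide; open, the fingers measure 115 mm over their backs; the gripper's body (75 mm by 178 mm) begins 61 mm behind the grasp point.
Start: joints at [72.955, 5.22, 70.514, -0, 104.267, -3.249], TCP at [0.143, 0.583, 0.405] pointing down, gripper open.
Joint ranges: [-164.24, 164.24], [-49.07, 125.15], [9.68, 141.18], [-86.29, 266.29], [3.28, 154.24], [-151.56, 151.56]. Speed limits (degrees/s): [147.25, 147.25, 172.46, 180, 180, 180].

INTERFACE

Orientations are given as [roll, pitch, yaw] about the fixed x, y, z axes, in that order (R = Rz(yaw) Ry(pitch) Rx(roll)).
In Python, from station import r gives the robot as it stands. The module is installed in compiled form; this text tells all that it offers. Calls block until the motion is done:
- r.reach(position, orientation): joint-space move of the TCP to a pose.
- r.servo_line(position, rotation=None, speed=0.15): straight line of the TCP; rotation=None keeps the orientation; speed is the mean speed in m/s.
- r.move_joints(angles): joint-space move.
- r.let_go() and r.grab(squeeze=None): open the fingers fully, or close them until they stop; squeeze is the grip in N (None keeps the last).
- r.wait(seconds).
- r.inverse_kinematics(position, orientation): joint angles nearest the present ones, or None.
- r.sense(): the state.
- r.snapshot(name): name is "scene" or "side" or "wrist"; returns a dict with "frame" (400x640x3 uint8, red, green, blue), "fx", "fy", "cx", "cy" (pixels), "R" (3x3) and "t" (3): a world point X has camera coordinates R X + t. Camera axes: x right, y down, z forward; pixel columns grow to the right and rows downward; lengths in m; the calibration is good to about 2 mm. The wrist camera is an equidistant fisheye: a pixel r from the principal point sees the ray r / f radians off the axis. A picture is of the moment at which its call begins. There is no depth.
A pose or a line that the arm cannot do raises r.IKError and nothing moves.
- r.hand_in(): hands the job in; it is judged then, once.
The state is a dict: "clock": time; "joints": joint angles; "joint_vel": joint speeds; "joint_torque": joint torques, N m; "tcp_pos": TCP position; "orientation": TCP orientation; "contact_force": force on the tool from outside, world axes, zero at the start; "torque": the same for the moment, N m; "opening": finger opening in m; "gripper_force": force on a finger pad.
Only numpy, scipy, OpenCV 4.12 (cv2) and the standard library are available. Lean on these libraries where they do the work, as an engineer would, in place of code of your own. Each camera call takes 0.05 s, during which the arm holds its last target. There are 200 camera calls.

TASK

Load every loose acetate bar on the bench into the gang fixture for end filing: each flat on the bed with its rear end against the back stop, the row butted flush side by side against the fence with no gaps. Then swing the hold-down strap over the bars and press it home until it snaps into its spring catch. Leave the other things on the bench, including the wooden-handled screwdriver, where they are.

Things in the scene. Friction and masses are not known exactly. Their poses are not given: they have to be found in the camera images.
- fixture: Gang fixture fixed to the bench: grey aluminium plate 122 x 245 x 12 mm, x -45 to +77, y -140 to +105 mm. Origin on the bench under the bed; x points from the robot to the back stop, y to the fence, z up. Bed (plate top) at z = 12 mm. Steel fence, face at y = +60; steel back stop, face at x = +60, y -56 to +70; both stand 10 mm above the bed. The other two sides of the bed are open.
- bed_corner (a point): Corner of the bed where fence and back stop meet (fixture x = 60, y = 60, z = 12 mm). Bars lie along the fixture's x, rear end on the stop, front end overhanging the plate by 35 mm. Butted from the fence their centres are at fixture x = -10, z = 18 and y = 48, 24, 0, -24 mm, in any order of colour.
- bar_brown: Loose acetate bar, dark brown with a light amber core line, 140 x 24 x 12 mm (x, y, z), 35 to 75 g; origin at its centre, x along its length. Either face may lie up, either end may be the rear. It may be absent.
- bar_green: Loose acetate bar, dark green with a pale core line, 140 x 24 x 12 mm (x, y, z), 35 to 75 g; origin at its centre, x along its length. Either face may lie up, either end may be the rear. It may be absent.
- bar_red: Loose acetate bar, wine red with a pink core line, 140 x 24 x 12 mm (x, y, z), 35 to 75 g; origin at its centre, x along its length. Either face may lie up, either end may be the rear. It may be absent.
- bar_honey: Loose acetate bar, honey yellow with a brown core line, 140 x 24 x 12 mm (x, y, z), 35 to 75 g; origin at its centre, x along its length. Either face may lie up, either end may be the rear. It may be absent.
- strap (a joint): Angle (rad) of the hold-down strap: 0 = closed, flat over the bars along the fixture's -y; grows as it lifts: 1.57 upright, up to 2.3 leaning out beyond the fence. Steel with rubber underside (0.5 mm above the bars when closed), 24 mm wide along fixture x, 6 mm thick, 201 mm long from hinge to tip. Its hinge is stiff (0.15 N m): it stays where it is left. It starts open.
- strap_hinge (a point): Middle of the strap's hinge line (fixture x = 30, y = 85, z = 30 mm), which runs along the fixture's x. The hinge cheeks stand up to 38 mm above the bench.
- thumb_pad (a point): Middle of the top of the ribbed orange thumb pad (22 x 32 mm) on the strap, 160 mm from the hinge; 36 mm above the bench when the strap is closed. The strap can be pinched by its edges here, or pressed down.
- catch (a joint): Angle (rad) of the spring catch at the strap's free end (fixture x = 30, y = -118 mm; 50 mm high): 0 = sprung in, grows as its nose is pushed out. From strap angle 0.06 to 0.02 the strap's cross pin pushes the nose aside (some 5 to 10 N down on the thumb pad); then the nose snaps back over the pin and both angles return to 0. Pulling the pad up as hard opens it again.
- wood_driver: Wooden-handled screwdriver, 152 mm long, 19 mm thick, lying among the bars; origin under its middle. A bystander.
Things that resemble listed ones, but are neither listed nor needed, are in the scene too. Several things have the shape of the bar_red; the one meant has the colours described above.

How it is judged:
By the outcome, as a careful person would: the job done as asked, in the order asked, and still so for the second after the job is handed in, with the robot touching nothing.
Of bar_brown, bar_green, bar_red, bar_honey only 3 to 4 are there at a start; the rules pass over those that are not, and their reading is None.
At some moment in a run one of bar_brown, bar_green, bar_red, bar_honey may be knocked a few centimetres aside while the robot is not near it.
Once in a run the grip may slacken for a moment while it holds something.
It also fails if it takes over 210 s, if anything falls off the work surface, if the arm or the gripper's body presses on something with over 40 N, if the wrist force passes 120 N, or if a joint passes its speed limit or range.

## Working session

There is one attempt and no reset: what is moved stays moved. The work goes in short steps, each a Python script; the robot and the scene stay as the last script left them, time stands still between calls to the robot, and variables do not carry over. Pictures are saved under pics/ and viewed, at most 14 in all, crops included, and the job is handed in when it is done.

```bash
mkdir -p pics; cat > h.py <<'E'
from station import r
import numpy as np, cv2
def snap(cam,name):
    s=r.snapshot(cam); cv2.imwrite(f'pics/{name}.png',s['frame'][:,:,::-1]); 
    np.savez(f'pics/{name}.npz',**s); return s
def ray(s,u,v,fish=False):
    x=(u-s['cx'])/s['fx'];y=(v-s['cy'])/s['fy']
    if fish:
        th=np.hypot(x,y); k=np.sin(th)/th if th>1e-9 else 1.; d=np.array([x*k,y*k,np.cos(th)])
    else: d=np.array([x,y,1.])
    R=np.array(s['R']);t=np.array(s['t'])
    return -R.T@t, R.T@d
def onz(s,u,v,z,fish=False):
    o,d=ray(s,u,v,fish); return o+d*(z-o[2])/d[2]
def proj(s,X,fish=False):
    c=np.array(s['R'])@np.array(X)+np.array(s['t'])
    if fish:
        n=np.hypot(c[0],c[1]);th=np.arctan2(n,c[2]);k=th/max(n,1e-9)
        return np.array([s['cx']+s['fx']*c[0]*k,s['cy']+s['fy']*c[1]*k])
    return np.array([s['cx']+s['fx']*c[0]/c[2],s['cy']+s['fy']*c[1]/c[2]])
E
python3 - <<'E'
from h import *
for c in ('scene','side','wrist'):
    s=snap(c,c+'0'); print(c,s['fx'],s['cx'],s['cy'],-np.array(s['R']).T@s['t'],np.array(s['R'])[2])
q=r.sense();print(q['clock'],q['orientation'],q['opening'])
E
```

```text
scene 479.8290119825398 324.3531575955201 193.55862892574694 [-0.75384237  0.78684751  0.87687171] [ 0.74443677 -0.4722411  -0.47201933]
side 443.0236357366235 316.40827326212815 195.13986053772177 [ 0.22812319 -0.93708337  0.84990023] [ 0.23165145  0.75283219 -0.6161017 ]
wrist 309.70691628693146 321.5301155490436 202.49372293752242 [0.07408944 0.59986786 0.3836178 ] [ 0.25032335 -0.06419667 -0.96603158]
0.15 [-1.79917510e+02 -4.85765481e-03  1.66204131e+02] 0.08766524679076239
```

View pics/scene0.png

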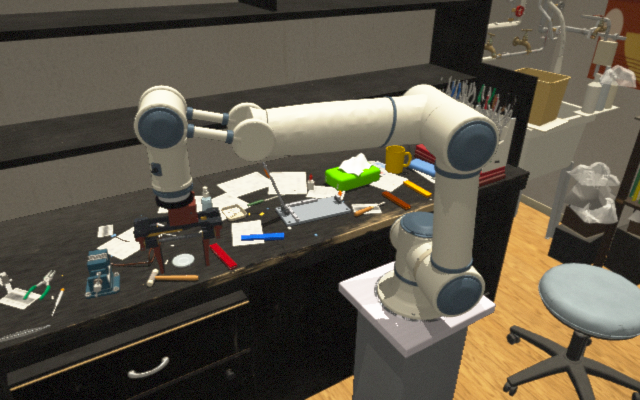

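View pics/side0.png

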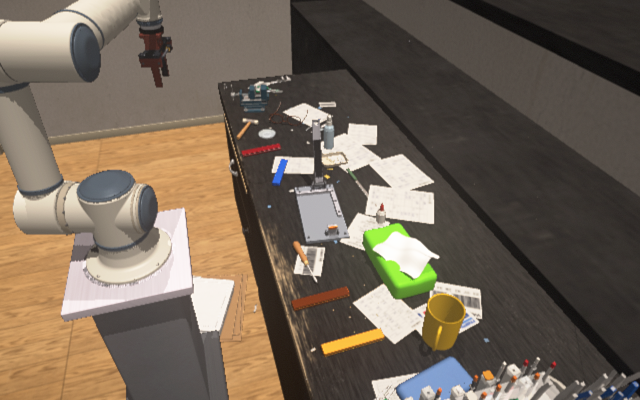

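View pics/wrist0.png

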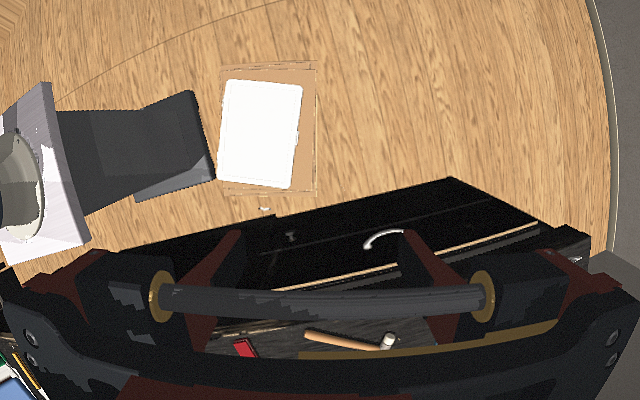

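Side view: the fixture is at about (320,215) with the strap upright at (317,155). There are bar-like things at (262,150) red, (280,171) blue, (320,298) brown and (352,342) honey, and the driver is at (303,255). I'll enlarge this area and move the wrist camera over the bench.

```bash
python3 - <<'E'
from h import *
s=np.load('pics/side0.npz');f=s['frame'][:,:,::-1]
cv2.imwrite('pics/sc.png',cv2.resize(f[120:370,220:440],None,fx=2.4,fy=2.4,interpolation=cv2.INTER_CUBIC)) 
for n,u,v in [('fixnear',350,240),('fix2',306,243),('fix3',296,190),('red',262,150),('blue',280,171),('brown',320,298),('honey',352,342),('drv',303,255),('green',356,180)]:
    print(n,onz(s,u,v,.012).round(3))
for p in ([.45,0.0,.5],[.45,-.1,.5]):
  for yaw in (0,90,180,-90): print(p,yaw,r.inverse_kinematics(p,[180,0,yaw]))
E
```

```text
fixnear [ 0.574 -0.129  0.012]
fix2 [ 0.456 -0.106  0.012]
fix3 [0.49  0.13  0.012]
red [0.434 0.388 0.012]
blue [0.465 0.244 0.012]
brown [ 0.437 -0.294  0.012]
honey [ 0.468 -0.427  0.012]
drv [ 0.436 -0.147  0.012]
green [0.688 0.127 0.012]
[0.45, 0.0, 0.5] 0 [-4.33314387e+00 -1.52107165e+01  7.99606961e+01 -2.54444375e-14
  1.15250020e+02  8.56668561e+01]
[0.45, 0.0, 0.5] 90 [-4.33314387e+00 -1.52107165e+01  7.99606961e+01 -2.54444375e-14
  1.15250020e+02 -4.33314387e+00]
[0.45, 0.0, 0.5] 180 [ -4.33314387 -15.21071651  79.96069607   0.         115.25002043
 -94.33314387]
[0.45, 0.0, 0.5] -90 None
[0.45, -0.1, 0.5] 0 [-1.67585765e+01 -1.35775003e+01  7.86041106e+01 -2.54444375e-14
  1.14973390e+02  7.32414235e+01]
[0.45, -0.1, 0.5] 90 [-16.75857652 -13.57750029  78.60411058   0.         114.97338971
 -16.75857652]
[0.45, -0.1, 0.5] 180 [ -16.75857652  -13.57750029   78.60411058    0.          114.97338971
 -106.75857652]
[0.45, -0.1, 0.5] -90 None
```

View pics/sc.png

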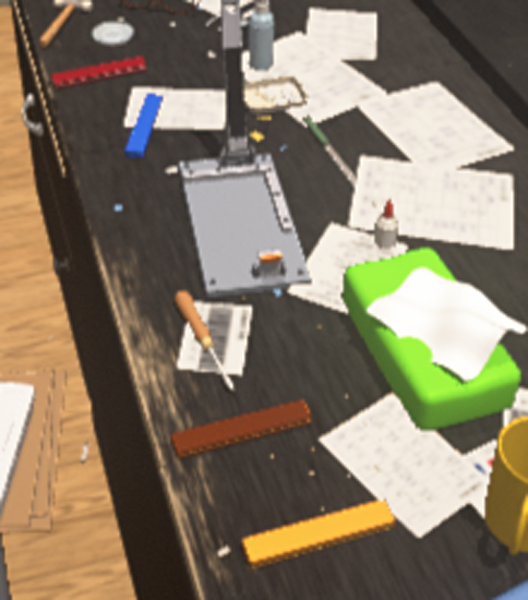

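The enlarged crop shows the red, brown and honey bars with core lines, a blue decoy, no green bar, and the strap about upright. Fixture yaw is about -8° and its origin is near (0.52, 0.027). Next I'll take wrist views from above.

```bash
python3 - <<'E'
from h import *
p=r.sense()['tcp_pos']; r.servo_line([p[0],p[1],.5],speed=.2)
for i,(P,n) in enumerate([([.40,.30,.46],'wR'),([.42,0.0,.50],'wF'),([.42,-.36,.46],'wB')]):
    r.reach(P,[180,0,180]); s=snap('wrist',n); print(n,r.sense()['clock'],-np.array(s['R']).T@s['t'],np.array(s['R'])[2])
    ims=cv2.imread(f'pics/{n}.png')
a=[cv2.imread(f'pics/{n}.png') for n in ('wR','wF','wB')]
cv2.imwrite('pics/m1.png',np.vstack([cv2.resize(x[:260],None,fx=.75,fy=.75,interpolation=cv2.INTER_AREA) for x in a]))
E
```

```text
wR 2.2583 [0.32868646 0.30093796 0.43979075] [ 2.57791284e-01 -8.70032860e-04 -9.66200237e-01]
wF 3.4667 [0.34916387 0.00107856 0.47980979] [ 2.58043401e-01 -4.67236923e-04 -9.66133213e-01]
wB 4.875 [ 0.34950313 -0.35866072  0.44043961] [ 2.58979457e-01 -8.47925541e-04 -9.65882458e-01]
```

View pics/m1.png

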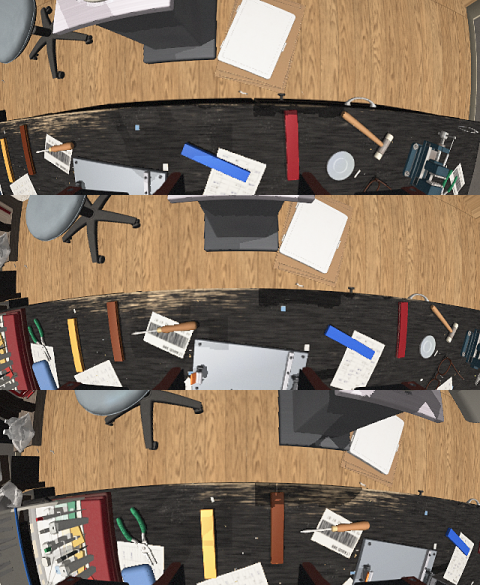

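The wrist views show the red bar upright in wR near (388,193), honey and brown in wB near (277,205) and (369,200), and the driver near the fixture's -y edge. I'll get the bar rectangles by colour mask and view the fixture with the camera on its far side.

```bash
cat >> h.py <<'E'
HSV={'red':[((0,120,40),(5,255,255)),((168,120,40),(180,255,255))],'brown':[((5,120,30),(14,255,170))],'honey':[((17,140,120),(27,255,255))]}
def findbars(s,fish,z=.012,cols=('red','brown','honey')):
    hsv=cv2.cvtColor(np.ascontiguousarray(s['frame']),cv2.COLOR_RGB2HSV); out=[]
    for c in cols:
        m=sum(cv2.inRange(hsv,np.array(a),np.array(b)) for a,b in HSV[c]).astype(np.uint8)
        m=cv2.morphologyEx(m,cv2.MORPH_CLOSE,np.ones((3,3)))
        for k in cv2.findContours(m,cv2.RETR_EXTERNAL,cv2.CHAIN_APPROX_NONE)[0]:
            if cv2.contourArea(k)<250: continue
            P=np.array([onz(s,*q[0],z,fish)[:2] for q in k.astype(float)])
            (x,y),(w,h),a=cv2.minAreaRect((P*1000).astype(np.float32))
            if w<h: w,h,a=h,w,a+90
            a=(a+90)%180-90
            if 110<w<180 and 12<h<45: out.append((c,round(x/1000,4),round(y/1000,4),round(a,1),round(w),round(h),k[:,0].mean(0).round()))
    return out
E
python3 - <<'E'
from h import *
for n in ('wR','wB','wF','side0'): 
    for o in findbars(np.load(f'pics/{n}.npz'),n!='side0'): print(n,*o)
r.reach([.40,-.03,.44],[180,0,0]); s=snap('wrist','wX'); print(r.sense()['clock'])
E
```

```text
wR red 0.5457 0.4757 47.6 154 39 [432. 261.]
wR red 0.5459 0.1247 -47.6 157 38 [212. 260.]
wR red 0.4313 0.3982 4.9 140 27 [389. 193.]
wR brown 0.5464 0.4767 50.1 153 45 [432. 261.]
wR brown 0.5442 0.1247 -48.0 150 34 [211. 262.]
wR brown 0.4393 -0.2837 1.5 141 38 [ 36. 199.]
wB red 0.5683 -0.1834 47.2 156 40 [432. 261.]
wB red 0.5684 -0.5348 -47.5 158 39 [212. 260.]
wB brown 0.5668 -0.185 47.1 154 39 [432. 261.]
wB brown 0.5672 -0.5324 -46.9 153 39 [214. 258.]
wB brown 0.4387 -0.2912 2.0 140 26 [369. 183.]
wF red 0.5872 0.194 47.6 169 41 [433. 261.]
wF red 0.5884 -0.1914 -48.0 174 42 [211. 261.]
wF red 0.4314 0.3941 5.3 141 33 [536. 179.]
wF brown 0.5854 0.191 47.1 165 42 [433. 261.]
wF brown 0.5844 -0.1878 -46.1 159 41 [213. 259.]
wF brown 0.4384 -0.2872 1.5 140 30 [153. 181.]
wF honey 0.4718 -0.4234 1.1 138 23 [ 99. 201.]
side0 brown 0.3203 -0.4589 -89.2 115 44 [289. 374.]
side0 brown 0.4388 -0.294 1.5 143 32 [320. 298.]
side0 honey 0.4706 -0.4262 1.1 137 31 [352. 341.]
8.0583
```

View pics/wX.png

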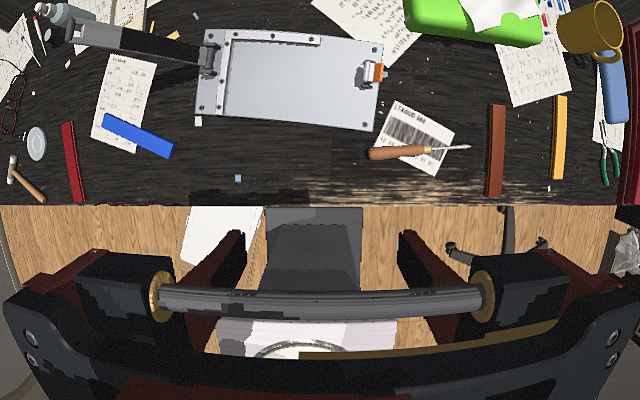

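wX shows the whole plate, with corners at about (205,29), (383,43), (375,131) and (195,115). The hinge is at (208,58) and the strap leans outward with its tip near (68,33). Next I'll fit the fixture pose and the strap angle.

```bash
cat >> h.py <<'E'
def rigid(A,B):
    a=A-A.mean(0);b=B-B.mean(0); th=np.arctan2((a[:,0]*b[:,1]-a[:,1]*b[:,0]).sum(),(a*b).sum())
    R=np.array([[np.cos(th),-np.sin(th)],[np.sin(th),np.cos(th)]]); return th,R,B.mean(0)-R@A.mean(0)
E
python3 - <<'E'
from h import *
s=np.load('pics/wX.npz'); g=cv2.cvtColor(s['frame'],cv2.COLOR_RGB2GRAY)
px=np.array([[205,29],[383,43],[375,131],[195,115]],np.float32).reshape(-1,1,2)
cs=cv2.cornerSubPix(g,px.copy(),(6,6),(-1,-1),(3,40,.01)).reshape(-1,2); print(cs)
A=np.array([[77,105],[77,-140],[-45,-140],[-45,105]])/1000
B=np.array([onz(s,*p,.012,True)[:2] for p in cs]); th,R,t=rigid(A,B); print(np.degrees(th),t,((A@R.T+t-B)*1000).round(1))
np.savez('fix.npz',th=th,t=t)
w=lambda x,y,z:np.r_[R@[x,y]+t,z]
for th in np.arange(1.5,2.35,.1):
    print(round(th,1),[proj(s,w(x,.085-.201*np.cos(th),.03+.201*np.sin(th)),True).round() for x in (.018,.042)])
for o in findbars(s,True): print(*o)
c=cv2.resize(s['frame'][0:140,50:450,::-1],None,fx=2,fy=2,interpolation=cv2.INTER_CUBIC); cv2.imwrite('pics/c1.png',c)
E
```

```text
[[205.63605   29.55265 ]
 [379.2466    48.726215]
 [379.84766  132.05602 ]
 [196.6092   114.17733 ]]
-6.731479121951386 [0.51622008 0.03342737] [[-1.4 -0.2]
 [ 6.1 -8.6]
 [-2.2  7. ]
 [-2.5  1.8]]
1.5 [array([132.,  31.]), array([138.,   0.])]
1.6 [array([111.,  34.]), array([117.,   3.])]
1.7 [array([93., 37.]), array([98.,  8.])]
1.8 [array([79., 41.]), array([84., 13.])]
1.9 [array([68., 45.]), array([73., 18.])]
2.0 [array([60., 48.]), array([65., 23.])]
2.1 [array([55., 52.]), array([59., 28.])]
2.2 [array([52., 55.]), array([56., 32.])]
2.3 [array([52., 58.]), array([55., 36.])]
red 0.2623 -0.1968 47.6 145 36 [432. 261.]
red 0.2615 0.1364 -47.5 146 37 [212. 261.]
red 0.4323 0.3929 5.2 140 35 [ 73. 162.]
brown 0.2631 0.1358 -48.6 140 36 [211. 261.]
brown 0.265 -0.193 48.2 142 38 [432. 261.]
brown 0.4393 -0.2872 1.4 140 30 [495. 150.]
honey 0.472 -0.4231 1.1 138 22 [561. 137.]
```

View pics/c1.png

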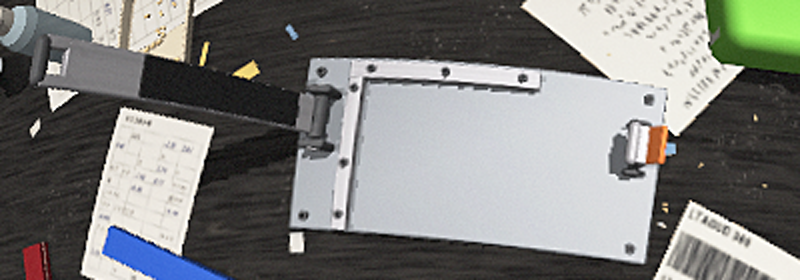

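The crop gives plate corners (309,58), (667,86), (655,262) and (290,228), and a strap angle of about 1.88. I'll refit with these and pick up the first bar.

```bash
cat > m.py <<'E'
from h import *
import os
if os.path.exists('fix.npz'):
    F=np.load('fix.npz'); th=float(F['th']); t=F['t']; yaw=np.degrees(th)
    R2=np.array([[np.cos(th),-np.sin(th)],[np.sin(th),np.cos(th)]])
W=lambda x,y,z:np.r_[R2@[x,y]+t,z]
def locate(col,cam='wrist'):
    s=r.snapshot(cam); C=-np.array(s['R']).T@s['t']
    best=[o for o in findbars(s,cam=='wrist',cols=(col,)) if abs(o[1]-.25)>.06 and o[5]<42]
    if not best: return None
    o=best[0]; n=np.array([-np.sin(np.radians(o[3])),np.cos(np.radians(o[3]))]); d=np.array(o[1:3])-C[:2]
    return np.array(o[1:3])+n*np.sign(n@d)*max(0,o[5]-24)/2000, o[3], o[4:6]
def pick(c,a,off=0.,zh=.46):
    p=c+off*np.array([np.cos(np.radians(a)),np.sin(np.radians(a))])
    r.let_go(); r.reach([*p,.30],[180,0,a]); r.servo_line([*p,.185],speed=.15)
    r.grab(30); q=r.sense(); print('grip',q['opening'],q['gripper_force']); r.servo_line([*p,zh],speed=.25)
    q=r.sense(); print('held',q['opening'],q['gripper_force'])
def place(y,off=0.,x=-.014,zh=.46):
    P=W(x+off,y,0)[:2]; r.reach([*P,zh],[180,0,yaw]); r.servo_line([*P,.23],speed=.25); r.servo_line([*P,.1975],speed=.06)
    q=r.sense(); print('placing',q['opening'],q['contact_force'][2]); r.let_go(); r.servo_line([*P,.30],speed=.25)
def until(P,Q,lim,step=.0015):
    """move TCP from fixture point P toward Q in steps till the opposing force reaches lim"""
    P,Q=np.array(P),np.array(Q); L=np.linalg.norm(Q-P); u=(Q-P)/L; uw=np.r_[R2@u[:2],u[2]]
    f0=np.array(r.sense()['contact_force']); n=int(np.ceil(L/step))
    for i in range(1,n+1):
        X=P+u*min(i*step,L); r.servo_line(W(*X),speed=.03)
        f=-(np.array(r.sense()['contact_force'])-f0)@uw
        if f>lim: break
    print('stop at',(X*1000).round(1),'f',round(f,1)); return X
def push_y(face,lim=8,x=-.010,back=.012,z=.198,over=.006):
    """two open fingers push a side face, ending at fixture y=face"""
    y0=face[0]-.010-back; r.let_go(); r.reach(W(x,y0,.30),[180,0,yaw+90]); r.servo_line(W(x,y0,z),speed=.2)
    y1=face[1]-.010-.005
    if y1>y0: r.servo_line(W(x,y1,z),speed=.06)
    X=until([x,max(y0,y1),z],[x,face[1]-.010+over,z],lim); r.servo_line(W(x,X[1]-.012,z),speed=.05); r.servo_line(W(x,X[1]-.012,.30),speed=.25)
def push_x(y,lim=7,x0=-.106,z=.198,over=.006):
    r.reach(W(x0,y,.30),[180,0,yaw]); r.grab(10); r.servo_line(W(x0,y,z),speed=.2)
    X=until([x0,y,z],[-.090+over,y,z],lim); r.servo_line(W(x0,y,z),speed=.06); r.servo_line(W(x0,y,.30),speed=.25)
E
python3 - <<'E'
from h import *
s=np.load('pics/wX.npz')
cs=np.array([[309,58],[667,86],[655,262],[290,228]])/2.+[50,0]
A=np.array([[77,105],[77,-140],[-45,-140],[-45,105]])/1000
B=np.array([onz(s,*p,.012,True)[:2] for p in cs]); th,R,t=rigid(A,B); print(np.degrees(th),t,((A@R.T+t-B)*1000).round(1))
np.savez('fix.npz',th=th,t=t)
from m import *
s0=np.load('pics/side0.npz'); print([proj(s0,W(*p,.012)).round() for p in A])
print(onz(s,468,147,.005,True),[proj(s,W(x,.06,.022),True)*2-[100,0] for x in(.06,-.045)])
r.reach([.40,-.03,.44],[180,0,0]); b=locate('brown'); print(b)
if abs(b[0]-[.4387,-.290]).max()<.006:
    pick(b[0],b[1],-.03,.35); place(-.010,-.03,zh=.35); s=snap('wrist','p1')
print(r.sense()['clock'])
E
```

```text
-6.293068365995555 [0.51891021 0.03370708] [[-0.6 -1. ]
 [ 1.4 -2. ]
 [ 0.2  3.6]
 [-1.  -0.6]]
[array([332., 184.]), array([350., 236.]), array([307., 241.]), array([294., 188.])]
[ 0.44196203 -0.24167938  0.005     ] [array([364.24576851,  77.49860887]), array([347.06289379, 232.19366025])]
(array([ 0.43939773, -0.29049864]), 1.6, (140, 31))
grip 0.02320085887058175 29.997024536132812
held 0.023876030629531107 29.996992349624634
placing 0.023821296547044263 0.35717066166339584
16.7
```

```bash
python3 - <<'E'
from m import *
push_y((-.022,.036)); push_x(.048)
r.reach([.40,-.03,.44],[180,0,0]); s=snap('wrist','a1'); print(r.sense()['clock'])
for c in('red','honey','brown'): print(c,locate(c))
cv2.imwrite('pics/a1c.png',cv2.resize(s['frame'][0:200,50:590,::-1],None,fx=1.48,fy=1.48,interpolation=cv2.INTER_CUBIC))
E
```

```text
stop at [-10.  30. 198.] f 11.6
stop at [-88.  48. 198.] f 11.8
31.0333
red (array([0.43200152, 0.39837736]), 5.2, (140, 35))
honey (array([ 0.472 , -0.4231]), 1.1, (139, 22))
brown (array([-0.0382, -0.129 ]), 83.9, (171, 19))
```

View pics/a1c.png

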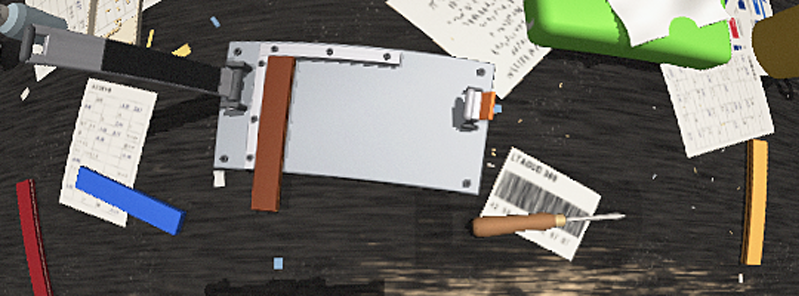

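a1c shows the brown bar flush in the corner against fence and stop, with the others unmoved. Next is honey, with the grasp falling between the cloth and the pliers.

```bash
python3 - <<'E'
from m import *
b=locate('honey'); print(b)
pick(b[0],b[1],0,.35); place(-.022,0,x=-.013,zh=.35)
push_y((-.034,.014)); push_x(.026)
r.reach([.40,-.03,.44],[180,0,0]); s=snap('wrist','a2'); print(r.sense()['clock'])
print(locate('red'))
cv2.imwrite('pics/a2c.png',cv2.resize(s['frame'][0:200,50:590,::-1],None,fx=1.48,fy=1.48,interpolation=cv2.INTER_CUBIC))
E
```

```text
(array([ 0.4721, -0.4234]), 1.2, (138, 23))
grip 0.023549948303359648 29.999931156635284
held 0.02392389522228828 29.99983638525009
placing 0.02409272050240851 -1.6535872927876456
stop at [-10.   5. 198.] f 9.5
stop at [-88.  26. 198.] f 12.3
55.075
(array([0.43191108, 0.39817823]), 5.1, (139, 35))
```

View pics/a2c.png

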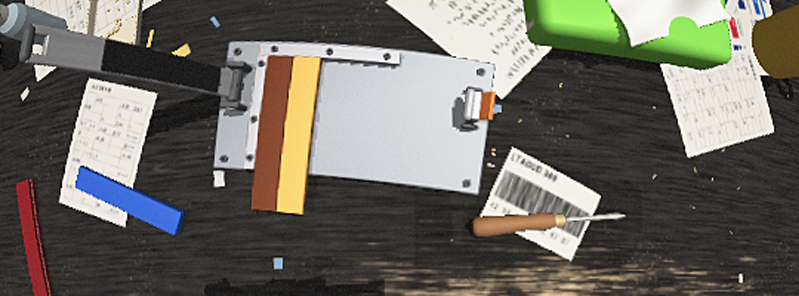

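a2c shows brown and honey butted against the fence and stop. Now red.

```bash
python3 - <<'E'
from m import *
b=locate('red'); print(b)
r.reach([*b[0],.46],[180,0,b[1]])
pick(b[0],b[1],0,.46); place(-.046,0,x=-.013,zh=.46)
push_y((-.058,-.010)); push_x(.002)
r.reach([.40,-.03,.44],[180,0,0]); s=snap('wrist','a3'); snap('side','s3'); print(r.sense()['clock'])
cv2.imwrite('pics/a3c.png',cv2.resize(s['frame'][0:200,50:450,::-1],None,fx=2,fy=2,interpolation=cv2.INTER_CUBIC))
E
```

```text
(array([0.43199196, 0.39847649]), 5.3, (140, 35))
grip 0.023831233886144658 30.00006079673767
held 0.023850589811491997 29.99990165233612
placing 0.024056368327599713 0.1028535323730787
stop at [-10. -19. 198.] f 9.1
stop at [-88.   2. 198.] f 12.9
80.525
```

View pics/a3c.png

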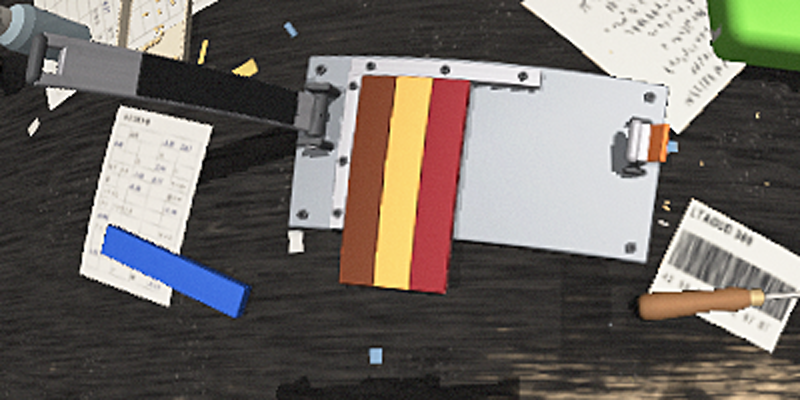

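a3c shows brown, honey and red in a flush row with aligned ends, and the driver and blue bar unmoved. I'll give one last squeeze, then swing the strap with closed fingers from behind.

```bash
python3 - <<'E'
from m import *
push_y((-.020,-.010))
dy=.002; O=[180,0,yaw+90]; T=.182
r.reach(W(.03,-.05,.46),O); r.grab(10); r.reach(W(.03,.19+dy,.46),O); r.servo_line(W(.03,.19+dy,.175+T),speed=.2)
def arc(a,rr): 
    return np.array([.085-rr*np.cos(a)+.006*np.sin(a)+.010+dy,.03+rr*np.sin(a)+.006*np.cos(a)])
f0=np.array(r.sense()['contact_force']); mx=0
y,z=arc(1.6,.150); r.servo_line(W(.03,y,z+T),speed=.06); print('upright',(np.array(r.sense()['contact_force'])-f0).round(1))
for a in np.arange(1.55,.145,-.05):
    y,z=arc(a,.150+.018*(1.55-a)/1.4); r.servo_line(W(.03,y,z+T),speed=.08)
    f=np.array(r.sense()['contact_force'])-f0; mx=max(mx,np.linalg.norm(f))
    if np.linalg.norm(f)>20: print('stop',a,f); break
print('end',a,y,z,f.round(1),'max',mx,r.sense()['clock'])
snap('scene','st1');s=snap('side','st2')
cv2.imwrite('pics/st2c.png',cv2.resize(s['frame'][100:300,230:450,::-1],None,fx=2.5,fy=2.5,interpolation=cv2.INTER_CUBIC))
E
```

```text
stop at [-10. -19. 198.] f 10.4
upright [0.5 0.5 0.2]
end 0.1499999999999988 -0.06821691229841356 0.06103823272318072 [1.  0.1 0.5] max 1.5312547476185678 98.7083
```

View pics/st2c.png

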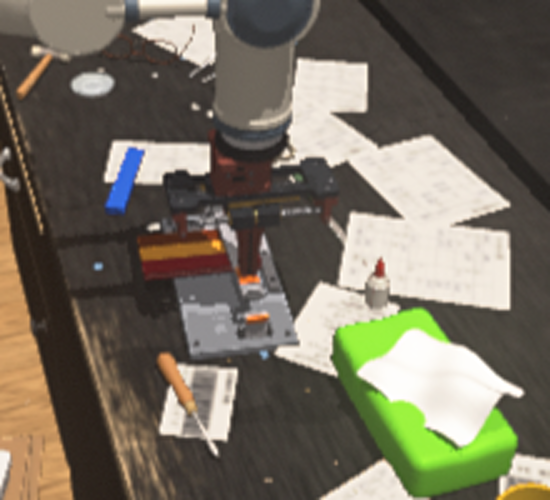

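st2c shows the strap nearly down under the closed fingers on the pad, with the bars in place. Now I'll press it home.

```bash
python3 - <<'E'
from m import *
T=.182; y=-.073
r.servo_line(W(.03,y,.058+T),speed=.05)
f0=r.sense()['contact_force'][2]; L=[]
for z in np.arange(.056,.0295,-.001):
    r.servo_line(W(.03,y,z+T),speed=.03); f=r.sense()['contact_force'][2]-f0; L.append((round(z*1000),round(f,1)))
    if f>28: break
print(L)
r.servo_line(W(.03,y,.30),speed=.2); r.reach(W(-.10,-.05,.46),[180,0,yaw]); r.let_go()
r.reach([.40,-.03,.44],[180,0,0]); s=snap('wrist','a4'); print(r.sense()['clock'])
cv2.imwrite('pics/a4c.png',cv2.resize(s['frame'][0:200,50:450,::-1],None,fx=2,fy=2,interpolation=cv2.INTER_CUBIC))
s=snap('side','s4')
E
```

```text
[(56, np.float64(-0.3)), (55, np.float64(0.5)), (54, np.float64(0.1)), (53, np.float64(0.7)), (52, np.float64(1.1)), (51, np.float64(0.0)), (50, np.float64(0.5)), (49, np.float64(0.1)), (48, np.float64(0.7)), (47, np.float64(-0.3)), (46, np.float64(0.1)), (45, np.float64(4.5)), (44, np.float64(4.5)), (43, np.float64(3.9)), (42, np.float64(0.9)), (41, np.float64(0.8)), (40, np.float64(0.4)), (39, np.float64(0.5)), (38, np.float64(0.1)), (37, np.float64(0.3)), (36, np.float64(2.4)), (35, np.float64(7.5)), (34, np.float64(11.0)), (33, np.float64(14.1)), (32, np.float64(18.4)), (31, np.float64(22.6)), (30, np.float64(26.2))]
109.5667
```

View pics/a4c.png

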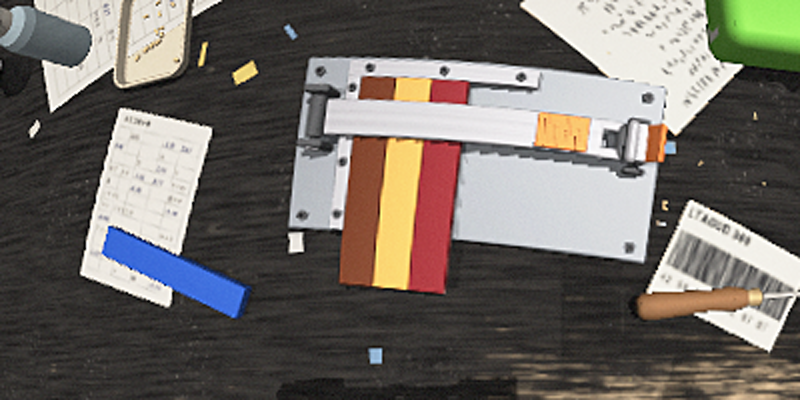

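The force hump and drop at 45–42 mm followed by a firm stop at 36 mm, with the nose over the pin in the picture, show the catch has snapped. The row is unchanged, so I'm handing in.

```bash
python3 -c "
from station import r
print(r.hand_in())"
```

```text
the job is handed in; nothing more can be done
None
```

The job is handed in: the brown, honey and red bars (no green bar seen on the bench) sit in a flush row against the fence and back stop, the strap is snapped into its catch, and the screwdriver and other things were left where they were.

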